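Charge the enamelling kiln with a firing fork

TASK

Charge the small kiln: slide the two-pronged firing fork under the wire firing rack that carries the copper disc, carry it level into the kiln and stand it fully inside on the chamber floor, with the disc still on it. Then draw the fork out, lay it flat on the bench and shut the kiln door fully. Move the rack with the fork only, never touching rack or disc with the fingers, and leave the jars and tools round about where they are.

Things in the scene. Friction and masses are not known exactly. Their poses are not given: they have to be found in the camera images.
- fork: two-pronged firing fork, flat on the bench. Origin: underside of the wooden grip's middle; x to the prongs, z up. Grip 20 mm wide, 28 high, x = -62 to 42 mm; steel neck; crossbar 38 mm wide at x = 84 to 92; two prongs from there to x = 176, centred at y = -16 and 16, each 6 mm wide, 4 thick (z = 0 to 4, underside level with the grip's). About 0.14 kg
- rack: wire firing rack, 66 mm (x) by 68 (y), 27 high: square mesh deck on two wire legs along x at y = -32 and 32 mm. Origin: under its middle at its feet, z up. Deck underside 20 mm above the feet, top 24, with a low wire rim. Below the deck it is open from both ends along x, 60 mm wide between the legs. About 45 g
- disc: loose slightly domed copper disc, 42 mm across, 5 mm thick, lying on the deck of the rack. Origin: centre of its underside
- kiln: small grey steel kiln lined with pale firebrick, fixed, 128 mm deep, 176 wide, 178 high. Origin: at bench level under the chamber's middle; x points inward, from mouth to back wall, z up. The mouth faces -x, in the plane x = -50 mm; the chamber reaches to x = 50, from y = -52 to 52 and from z = 46 (floor) to 116 mm (ceiling)
- kiln_floor (a point): middle of the chamber's floor, 46 mm above the bench; axes as the kiln's
- kiln_door (a joint): hinge of the kiln door, rad: 0 shut against the mouth, growing as it swings open towards the robot and round to the kiln's left (+y), at most 2.3. It stays where it is left. Door 146 mm wide, 17 thick, z = 31 to 131 mm
- door_hinge (a point): point on the door's vertical hinge axis, at the kiln's x = -51 mm, y = +80 mm, 81 mm above the bench. Axes turn with the door: -y along it from hinge to free edge, -x out of its outer face
- door_handle (a point): middle of the upright wooden bar handle on the door's outer face, 13 mm thick, 43 to 119 mm above the bench; 124 mm from the hinge axis along the door and 56 mm out from it (38 mm out from the outer face). Axes turn with the door
- jar_a: small glass jar with a pale lid, 48 mm across, 56 mm high, the nearer of the two jars; not to be moved. Origin: centre of its underside
- tweezers: steel tweezers lying on the bench, 146 mm long; not to be moved
Not all that is in view belongs to the job. Leave any green look-alike of the rack alone.

How it is judged:
By the outcome, as a careful person would: the job done as asked, in the order asked, and still so for the second after the job is handed in, with the robot touching nothing.
It also fails if it takes over 72 s, if anything falls off the work surface, if the arm or the gripper's body presses on something with over 40 N, if the wrist force passes 120 N, or if a joint passes its speed limit or range.

ROBOT

A 6-joint arm with a two-finger parallel gripper is mounted at the origin on a cart in front of the work surface, level with it; the furniture and walls round the work are solid. World frame = base frame: x ahead of the robot, y to its left, z up, the work surface at z = 0. Lengths are in m, angles in rad, forces in N, time in s.
With the tool pointing down it reaches from about 0.225 to 0.875 m from the base axis. Payload 3.4 kg.
Tool frame: the origin (TCP) lies at the very end of the fingers, on their centre line; the grasp point (between the pads) lies 19 mm behind it (manip.pinch_z is the distance from the TCP to the grasp point, in m); z points along the fingers, x is the direction in which the jaws open and shut, and the axes are right-handed (so a half turn about z gives the same grasp; the last joint's range is limited). The gripper opens to 85 mm and grips with 20 to 120 N. Pads are 22 mm wide; open, the fingers measure 114 mm over their backs; the gripper's body (76 mm by 85 mm) begins 54 mm behind the grasp point. The pads swing forward as they close: fully open they stand 13 mm farther back than shut.
Start: joints at [1.087, 0.276, 1.505, -0, 1.361, -0.121], TCP at [0.204, 0.538, 0.231] pointing down, gripper open.
Joint ranges: [-2.89, 2.89], [-0.75, 2.08], [0.22, 2.7], [-1.18, 4.32], [0.11, 2.71], [-2.7, 2.7]. Speed limits (rad/s): [2.57, 2.57, 3.14, 3.14, 3.14, 3.14].

INTERFACE

Orientations are given as a unit quaternion [w, x, y, z].
In Python, from rig import monitor, eyes, manip gives the robot as it stands.
- The arm moves only by the shell command python3 -m handwheel 'ROWS' [FORCE]. ROWS is JSON, a list of rows, each a list of 3 entries, a list of its own where there are three numbers: the turn, a rotation vector about the tool's x, y, z in degrees, then the shift along the tool's x, y, z in mm, then the closure, from -1 (fully open) to 1 (shut). In form: [[[ax, ay, az], [x, y, z], jaw], ...]. A call has 1 to 12 rows; each row is the pose to reach, as a shift and turn from the pose commanded when the call began, along the tool's axes at that moment; what a row does not reach only later rows make up. A row lasts 1/10 s, in which the tool goes at most 50 mm and 8.59 degrees, less where a joint would pass 70% of its speed; a pose out of reach is approached as far as the arm can. A call with a gripper value outside its range is refused whole. The fingers move at their own pace and stop on an object; FORCE is the grip in N (left out, the last holds). Time passes only in rows, so rows that repeat a pose let the fingers close. It gives the time, the measured TCP pose, the force and the opening at its end, in the units of the state.
- monitor.observe(): the state, without advancing time (a new reading comes with each control period).
- eyes.read_camera(name): name is "side" or "top"; returns a dict with "frame" (480x640x3 uint8, red, green, blue), "depth" (480x640 float32, m along the optical axis (not along the pixel's ray), 0 where there is no reading), "intrinsics" (3x3 intrinsics, pixels), "R" (3x3) and "t" (3): a world point X has camera coordinates R X + t. Camera axes: x right, y down, z forward; pixel columns grow to the right and rows downward; lengths in m; the calibration is good to about 2 mm. A picture is of the moment at which its call begins.
- manip.job_done(): hands the job in, once; it reports no verdict.
The state is a dict: "t": time; "joints": joint angles; "joint_velocities": joint speeds; "tau": joint torques, N m; "position": TCP position; "tool_rot": TCP orientation; "ft_force": force on the tool from outside, world axes, zero at the start; "wrist_torque": the same for the moment, N m; "width": finger opening in m.
Only numpy, scipy, OpenCV 4.12 (cv2) and the standard library are available. Lean on these libraries where they do the work, as an engineer would, in place of code of your own. Each camera call takes 0.05 s, during which the arm holds its last target. There are 200 camera calls.

## Working session

There is one attempt and no reset: what is moved stays moved. The work goes in short steps, Python scripts to look and compute and a shell command to move; the robot and the scene stay as the last step left them, time stands still between calls to the robot, and variables do not carry over. Pictures are saved under pics/ and viewed, about 8 in all and at most 12, crops included, and the job is handed in when it is done.

```bash
mkdir -p pics; ls
python3 - <<'E'
from rig import monitor, eyes, manip
import cv2,numpy as np
s=monitor.observe();print(s)
for n in("top","side"):
    c=eyes.read_camera(n);np.savez(f"pics/{n}0.npz",**c)
    cv2.imwrite(f"pics/{n}0.png",c["frame"][:,:,::-1]);print(n,c["intrinsics"],c["R"],c["t"])
E
```

```text
pics
{'t': 0.0, 'joints': array([ 1.08700496e+00,  2.76620932e-01,  1.50613388e+00,  9.91455432e-06,
        1.36068526e+00, -1.21005158e-01]), 'joint_velocities': array([-0.00111347,  0.00010064, -0.00164815, -0.001497  , -0.00144557,
       -0.00102546]), 'tau': array([ 1.22555637e-03, -4.16771936e+01, -2.45802462e+01, -3.13109513e-04,
        1.10711652e-02,  1.39695871e-06]), 'position': array([0.20381666, 0.53710798, 0.23042461]), 'tool_rot': array([ 4.24713442e-04,  8.23067814e-01,  5.67942356e-01, -8.20294479e-04]), 'ft_force': array([-0.38977889, -0.65940023,  0.41973236]), 'wrist_torque': array([-0.03215378,  0.01372287,  0.01880743]), 'width': 0.0853950155650579}
top [[526.1476434    0.         316.61087747]
 [  0.         526.1476434  236.70237859]
 [  0.           0.           1.        ]] [[ 0.02615345 -0.99958173  0.01234335]
 [-0.9847748  -0.02788484 -0.17158389]
 [ 0.17185631 -0.00766791 -0.98509218]] [-0.07033993  0.53601348  1.43255528]
side [[467.84861962   0.         313.91454184]
 [  0.         467.84861962 244.67641264]
 [  0.           0.           1.        ]] [[ 0.99400999 -0.10877582  0.01058144]
 [-0.03880898 -0.44182825 -0.89625982]
 [ 0.10216657  0.89048055 -0.44340317]] [-0.50764117  0.05939144  1.03743848]
```

View pics/top0.png

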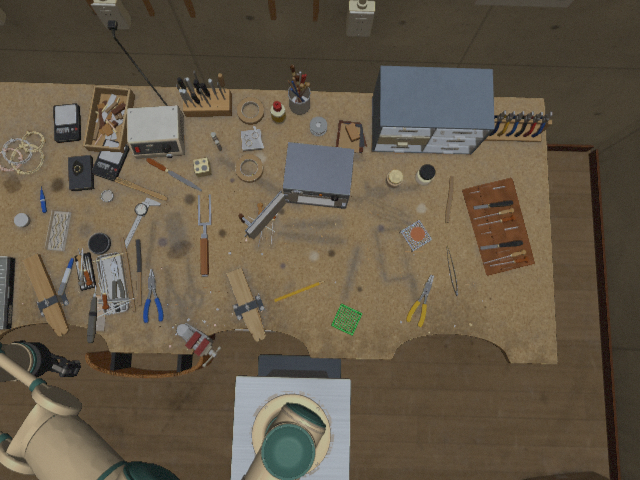

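View pics/side0.png

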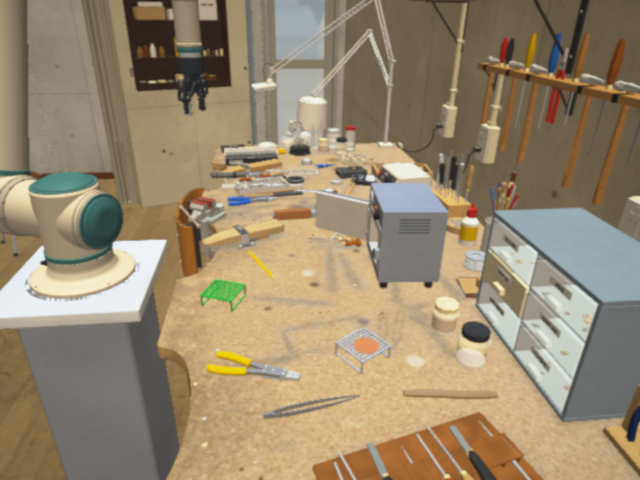

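The top view shows the fork at (204,195–275) with its prongs up (+x), the rack with the disc at (416,235), the kiln at (320,170) with its door open towards (250,232), and the green decoy at (346,319). The side view shows the rack at (363,347) and jar_a at (446,315).

```bash
cat > h.py <<'E'
import numpy as np,cv2
def cloud(c):
    d=c["depth"];K=c["intrinsics"];v,u=np.mgrid[:480,:640]
    P=np.stack([(u-K[0,2])/K[0,0]*d,(v-K[1,2])/K[1,1]*d,d],-1)
    W=(P-c["t"])@c["R"]; W[d==0]=np.nan
    return W
def proj(c,X):
    p=(np.atleast_2d(X)@c["R"].T+c["t"])@c["intrinsics"].T
    return p[:,:2]/p[:,2:]
def crop(c,u0,v0,u1,v1,k):
    return cv2.resize(np.ascontiguousarray(c["frame"][v0:v1,u0:u1,::-1]),None,fx=k,fy=k,interpolation=cv2.INTER_CUBIC)
E
python3 - <<'E'
from h import *
T=dict(np.load("pics/top0.npz"));S=dict(np.load("pics/side0.npz"))
a=crop(T,180,185,285,285,4);b=crop(T,385,205,485,305,3)
out=np.zeros((600,800,3),np.uint8);out[:400,:420]=a;out[:300,420:720]=b
s=crop(S,320,310,410,380,4);out[300:580,425:785]=s
cv2.imwrite("pics/c1.png",out)
for n,c in(("T",T),("S",S)):
    W=cloud(c);f=c["frame"].astype(int);hsv=cv2.cvtColor(c["frame"],cv2.COLOR_RGB2HSV)
    if n=="T":
        box=np.zeros((480,640),bool);box[232:280,192:215]=1
        m=box&(W[...,2]>.012)&(W[...,2]<.05);p=W[m];print("grip",m.sum(),np.median(p,0),p.min(0),p.max(0))
        q=p[:,:2]-p[:,:2].mean(0);print(np.linalg.svd(q,full_matrices=0)[2][0])
        box[:]=0;box[140:215,270:370]=1;m=box&(W[...,2]>.16)&(W[...,2]<.2);p=W[m][:,:2].astype(np.float32)
        print("kiln top",np.median(W[m][:,2]),cv2.minAreaRect(p),cv2.boxPoints(cv2.minAreaRect(p)))
        box[:]=0;box[180:245,235:290]=1;m=box&(W[...,2]>.115)&(W[...,2]<.14);p=W[m]
        print("door",m.sum(),np.median(p[:,2]),cv2.boxPoints(cv2.minAreaRect(p[:,:2].astype(np.float32))))
    box=np.zeros((480,640),bool)
    if n=="T":box[210:260,395:440]=1
    else: box[325:372,330:395]=1
    m=box&(hsv[...,1]>120)&((hsv[...,0]<12))&(f[...,0]>130)
    p=W[m];print(n,"disc",m.sum(),np.nanmedian(p,0),np.argwhere(m).mean(0),np.argwhere(m).min(0),np.argwhere(m).max(0))
    m=box&(W[...,2]>.015)&(W[...,2]<.05);p=W[m];print("rack",m.sum(),np.median(p[:,2]),cv2.minAreaRect(p[:,:2].astype(np.float32)),cv2.boxPoints(cv2.minAreaRect(p[:,:2].astype(np.float32))))
    box[:]=0
    if n=="T":box[160:190,380:405]=1
    else: box[295:335,425:465]=1
    m=box&(W[...,2]>.045)&(W[...,2]<.07);p=W[m];print("jar",m.sum(),p.mean(0),p.min(0),p.max(0))
E
```

```text
grip 327 [0.48046896 0.2622271  0.02575899] [0.42146357 0.24904631 0.01227541] [0.54455622 0.27568808 0.03439581]
[-0.99640791 -0.08468339]
kiln top 0.17772523500827336 ((0.6916992664337158, -0.05372998118400574), (0.17855966091156006, 0.14215050637722015), 85.7050552368164) [[ 0.6141374  -0.13743621]
 [ 0.7558887  -0.14808197]
 [ 0.7692611   0.02997625]
 [ 0.62750983  0.04062201]]
door 404 0.12753765256830357 [[0.52427894 0.1252023 ]
 [0.64079934 0.02218679]
 [0.6809749  0.06762925]
 [0.5644545  0.17064476]]
T disc 141 [ 0.55854343 -0.34290246  0.0285807 ] [233.4893617  417.35460993] [227 411] [240 424]
rack 435 0.02654639583350841 ((0.5546051263809204, -0.3382721543312073), (0.06766528636217117, 0.06727960705757141), 32.1461296081543) [[ 0.50806016 -0.3277912 ]
 [ 0.54385835 -0.38475645]
 [ 0.6011501  -0.3487531 ]
 [ 0.5653519  -0.29178786]]
jar 175 [ 0.71791679 -0.27518152  0.0554244 ] [ 0.6972866  -0.29573724  0.04548011] [ 0.73906712 -0.25475239  0.06493758]
S disc 11 [ 0.5578899  -0.34702507  0.02674323] [345.         364.27272727] [338 355] [352 377]
rack 925 0.025999348971408893 ((0.5543479919433594, -0.33957305550575256), (0.06868539750576019, 0.06749054044485092), 32.4847412109375) [[ 0.507255   -0.32955235]
 [ 0.5435025  -0.38648295]
 [ 0.60144097 -0.34959376]
 [ 0.5651935  -0.29266316]]
jar 378 [ 0.71616123 -0.29192271  0.05442563] [ 0.69828927 -0.37186388  0.0451045 ] [ 0.73895851 -0.25629613  0.06483204]
```

View pics/c1.png

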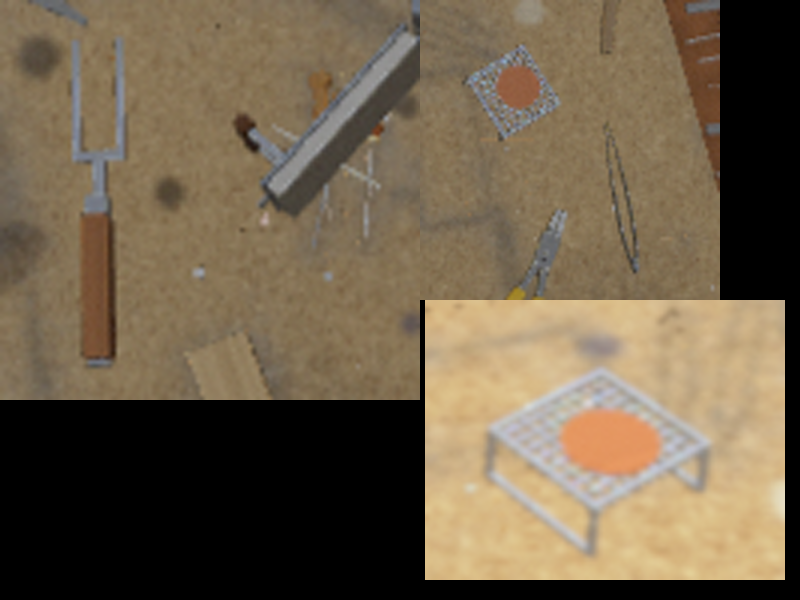

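The crops show the fork lying straight (prong tips near px (199,195) and (210,195)). The rack's open axis runs along the left→bottom edge of its side view, a heading of about −57.5°. The door is wide open, with its handle on the +y side.

Run:
```python
from h import *
T=dict(np.load("pics/top0.npz"));S=dict(np.load("pics/side0.npz"))
WT=cloud(T);WS=cloud(S)
# bench height check
for n,W,b in(("T",WT,(290,330,190,200)),("S",WS,(300,330,300,320))):
    print(n,"bench z",np.nanmedian(W[b[0]:b[1],b[2]:b[3],2]) )
def ray(c,u,v,z):
    d=c["R"].T@np.linalg.inv(c["intrinsics"])@np.array([u,v,1.]);o=-c["R"].T@c["t"];return o+d*(z-o[2])/d[2]
# fork from top pixels
hsv=cv2.cvtColor(T["frame"],cv2.COLOR_RGB2HSV)
m=np.zeros((480,640),bool);m[232:280,195:213]=1
m&=(hsv[...,1]>125)&(hsv[...,0]<14)
vv,uu=np.nonzero(m);print("grip px",uu.min(),uu.max(),vv.min(),vv.max(),m.sum())
P=np.array([ray(T,u,v,.027)[:2] for u,v in zip(uu,vv)])
print("grip rect",cv2.minAreaRect(P.astype(np.float32)),P.mean(0))
print("tips",ray(T,199.3,195,.003),ray(T,210,195,.003),"crossbar",ray(T,204.6,224,.003))
# top-view depth, prongs/grip; side view grip
q=WS[(WS[...,2]>.01)&(WS[...,2]<.04)&(WS[...,0]>.40)&(WS[...,0]<.57)&(WS[...,1]>.23)&(WS[...,1]<.29)]
print("side fork",len(q),np.median(q,0),np.percentile(q,95,0),np.percentile(q,5,0))
# kiln
for n,W in(("T",WT),("S",WS)):
    k=W[(W[...,2]>.172)&(W[...,2]<.184)&(W[...,0]>.58)&(W[...,0]<.8)&(W[...,1]>-.18)&(W[...,1]<.08)]
    print(n,"ktop",len(k),np.median(k[:,2]),cv2.boxPoints(cv2.minAreaRect(k[:,:2].astype(np.float32))))
k=WS[(WS[...,2]>.06)&(WS[...,2]<.16)&(WS[...,0]>.58)&(WS[...,0]<.8)&(WS[...,1]>-.165)&(WS[...,1]<-.11)]
vx,vy,x0,y0=cv2.fitLine(k[:,:2].astype(np.float32),cv2.DIST_HUBER,0,.001,.001).ravel();print("right face",len(k),np.degrees(np.arctan2(vy,vx)),x0,y0,np.percentile(k[:,0],[1,99]))
k=WT[(WT[...,2]>.135)&(WT[...,2]<.165)&(WT[...,0]>.58)&(WT[...,0]<.65)&(WT[...,1]>-.13)&(WT[...,1]<.01)]
if len(k)>5: print("front",len(k),cv2.fitLine(k[:,:2].astype(np.float32),cv2.DIST_HUBER,0,.001,.001).ravel())
for n,W in(("T",WT),("S",WS)):
    k=W[(W[...,2]>.124)&(W[...,2]<.136)&(W[...,0]>.48)&(W[...,0]<.62)&(W[...,1]>.0)&(W[...,1]<.2)]
    print(n,"door",len(k),cv2.boxPoints(cv2.minAreaRect(k[:,:2].astype(np.float32))), cv2.fitLine(k[:,:2].astype(np.float32),cv2.DIST_HUBER,0,.001,.001).ravel())
k=WT[(WT[...,2]>.07)&(WT[...,2]<.125)&(WT[...,0]>.5)&(WT[...,0]<.62)&(WT[...,1]>.15)&(WT[...,1]<.22)]
print("handle",len(k),np.median(k,0) if len(k) else 0)
```

```text
T bench z 0.0002900949702091892
S bench z -0.000274927917646239
grip px 201 208 239 273 224
grip rect ((0.4772312641143799, 0.2592402994632721), (0.09751622378826141, 0.01965414173901081), 3.6525094509124756) [0.47467522 0.26042939]
tips [0.65955478 0.29059023 0.003     ] [0.66047137 0.25934873 0.003     ] crossbar [0.57355415 0.26969992 0.003     ]
side fork 324 [0.47703019 0.25516609 0.02127681] [0.53297616 0.26737591 0.02828115] [0.42689681 0.248284   0.01150448]
T ktop 3074 0.17784577848573943 [[ 0.6240098  -0.13687414]
 [ 0.75598603 -0.14678577]
 [ 0.76918346  0.02894217]
 [ 0.6372072   0.03885379]]
S ktop 1956 0.17758545083107596 [[ 0.6256838  -0.14195445]
 [ 0.75692034 -0.15013099]
 [ 0.76800215  0.02773748]
 [ 0.6367656   0.03591402]]
right face 3025 -4.6900945 0.701059 -0.14206836 [0.61909515 0.75255866]
front 154 [ 0.06341082  0.9979875   0.6327183  -0.06633077]
T door 251 [[0.524599   0.12462611]
 [0.6184328  0.04922473]
 [0.6495232  0.08791533]
 [0.5556894  0.16331671]] [ 0.7666658  -0.6420464   0.57521665  0.09501573]
S door 213 [[0.5207022  0.12309436]
 [0.6166894  0.04305703]
 [0.6297117  0.05867445]
 [0.5337245  0.13871178]] [ 0.75257444 -0.65850717  0.58059376  0.08743957]
handle 18 [0.57437555 0.15302465 0.11665351]
```

```bash
cat > go.py <<'E'
# usage: go.py mode args ; prints turn (deg) and shift (mm) in current tool axes for world TCP targets with tool down, x-axis yaw
import sys,numpy as np
from scipy.spatial.transform import Rotation as Ro
from rig import monitor
def down(yaw):
    a=np.radians(yaw);return np.array([[np.cos(a),np.sin(a),0],[np.sin(a),-np.cos(a),0],[0,0,-1]])
s=monitor.observe();q=s["tool_rot"];R=Ro.from_quat([q[1],q[2],q[3],q[0]]).as_matrix()
x=R[:,0];print("t",round(s["t"],2),"pos",s["position"].round(4),"yaw",np.degrees(np.arctan2(x[1],x[0])).round(2),"zax",R[:,2].round(3),"w",round(s["width"],4),"F",s["ft_force"].round(1),"j",s["joints"].round(2))
for a in sys.argv[1:]:
    X,Y,Z,w=map(float,a.split(","))
    print(a,"turn",np.degrees(Ro.from_matrix(R.T@down(w)).as_rotvec()).round(2),"shift",(R.T@(np.array([X,Y,Z])-s["position"])*1000).round(1))
E
python3 go.py .496,.2613,.15,94.3 .496,.2613,.005,94.3
```

```text
t 0.1 pos [0.2039 0.5372 0.2305] yaw 69.21 zax [-0.001 -0.001 -1.   ] w 0.0857 F [-0.6 -0.1 -0.8] j [ 1.09  0.28  1.51  0.    1.36 -0.12]
.496,.2613,.15,94.3 turn [ -0.03   0.09 -25.09] shift [-154.1  371.    80.7]
.496,.2613,.005,94.3 turn [ -0.03   0.09 -25.09] shift [-153.8  371.1  225.7]
```

```bash
python3 -m handwheel '[[[0,0,-8],[-16,39,8],-1],[[0,0,-16],[-35,85,18],-1],[[0,0,-25],[-54,130,28],-1],[[0,0,-25],[-73,175,38],-1],[[0,0,-25],[-92,220,48],-1],[[0,0,-25],[-110,265,58],-1],[[0,0,-25],[-129,310,67],-1],[[0,0,-25],[-145,350,76],-1],[[0,0,-25],[-154,371,81],-1],[[0,0,-25],[-154,371,81],-1],[[0,0,-25],[-154,371,81],-1]]' 100
python3 - <<'E'
from h import *
from rig import eyes
T=eyes.read_camera("top");S=eyes.read_camera("side");out=np.zeros((400,800,3),np.uint8)
a=crop(T,160,180,260,280,4);b=crop(S,250,150,350,250,4);out[:,:400]=a;out[:,400:]=b;cv2.imwrite("pics/c2.png",out)
E
python3 go.py .496,.2613,.005,94.3
```

```text
t: 1.2
position: [0.4958, 0.2618, 0.1498]
tool_rot: [-0.001, 0.681, 0.732, -0.001]
ft_force: [-0.3, 0.0, 0.5]
width: 0.0855
t 1.3 pos [0.4953 0.2628 0.1504] yaw 94.26 zax [-0.001  0.001 -1.   ] w 0.0854 F [ 0.6 -0.2  0.7] j [ 0.36  0.31  1.66  0.    1.17 -1.28]
.496,.2613,.005,94.3 turn [-0.04 -0.03 -0.04] shift [ -1.6   0.7 145.4]
```

View pics/c2.png

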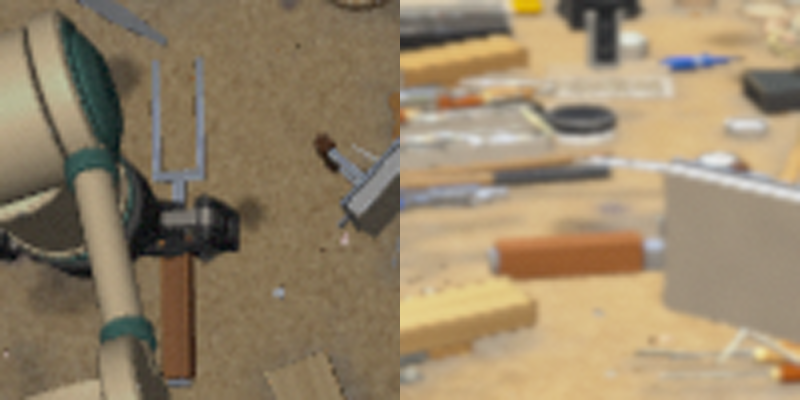

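The gripper is straddling the fork's grip in line with it, with the door well clear on the right. Descending to grip.

```bash
python3 -m handwheel '[[[0,0,0],[-1,1,48],-1],[[0,0,0],[-1,1,95],-1],[[0,0,0],[-1,1,130],-1],[[0,0,0],[-1,1,145],-1],[[0,0,0],[-1,1,145],-1],[[0,0,0],[-1,1,145],0.3],[[0,0,0],[-1,1,145],1],[[0,0,0],[-1,1,145],1],[[0,0,0],[-1,1,145],1],[[0,0,0],[-1,1,145],1],[[0,0,0],[-1,1,145],1]]' 100; python3 go.py
```

```text
t: 2.4
position: [0.4981, 0.2615, 0.0067]
tool_rot: [0.0, 0.681, 0.733, 0.001]
ft_force: [-0.4, 0.6, 6.7]
width: 0.0178
t 2.4 pos [0.4981 0.2615 0.0067] yaw 94.21 zax [ 0.002  0.001 -1.   ] w 0.0178 F [-0.4  0.6  6.7] j [ 0.36  0.47  1.83  0.    0.83 -1.29]
```

```bash
python3 -m handwheel '[[[0,0,0],[0,0,-10],1],[[0,0,0],[0,0,-30],1],[[0,0,0],[0,0,-60],1],[[0,0,0],[0,0,-90],1],[[0,0,0],[0,0,-120],1],[[0,0,0],[0,0,-140],1],[[0,0,0],[0,0,-150],1],[[0,0,0],[0,0,-150],1]]'
python3 - <<'E'
from h import *
from rig import eyes
T=eyes.read_camera("top");S=eyes.read_camera("side");out=np.zeros((400,800,3),np.uint8)
a=crop(T,160,150,260,250,4);b=crop(S,230,80,350,180,4)[:,:400];out[:,:400]=a;out[:,400:]=b;cv2.imwrite("pics/c3.png",out)
for n,c in(("T",T),("S",S)):
    W=cloud(c);m=(W[...,0]>.42)&(W[...,0]<.70)&(W[...,1]>.22)&(W[...,1]<.31)&(W[...,2]>.13)&(W[...,2]<.2)
    p=W[m]
    for lo in np.arange(.42,.70,.02):
        k=p[(p[:,0]>lo)&(p[:,0]<lo+.02)]
        if len(k)>3:print(n,round(lo+.01,3),len(k),"y",np.median(k[:,1]).round(4),k[:,1].min().round(3),k[:,1].max().round(3),"z",np.median(k[:,2]).round(4))
E
python3 go.py
```

```text
t: 3.2
position: [0.4981, 0.2612, 0.1569]
tool_rot: [0.001, 0.681, 0.733, 0.001]
ft_force: [0.2, -0.7, -1.9]
width: 0.0179
T 0.43 5 y 0.2456 0.245 0.246 z 0.1573
T 0.45 18 y 0.2478 0.246 0.252 z 0.1744
T 0.47 37 y 0.2499 0.247 0.259 z 0.176
T 0.49 31 y 0.2493 0.237 0.259 z 0.177
T 0.55 17 y 0.2624 0.255 0.269 z 0.1571
T 0.57 52 y 0.2649 0.249 0.278 z 0.1559
T 0.59 15 y 0.2522 0.25 0.253 z 0.1542
T 0.61 28 y 0.255 0.251 0.287 z 0.1528
T 0.63 34 y 0.2846 0.252 0.29 z 0.1549
T 0.65 36 y 0.2858 0.254 0.292 z 0.1547
T 0.67 7 y 0.2604 0.256 0.294 z 0.1538
S 0.43 77 y 0.246 0.24 0.259 z 0.1656
S 0.45 92 y 0.2472 0.241 0.265 z 0.1651
S 0.47 84 y 0.2486 0.243 0.27 z 0.1661
S 0.49 130 y 0.2442 0.229 0.278 z 0.1743
S 0.51 94 y 0.249 0.229 0.271 z 0.1691
S 0.53 68 y 0.2546 0.249 0.264 z 0.163
S 0.55 26 y 0.2606 0.253 0.27 z 0.1535
S 0.57 28 y 0.2611 0.244 0.281 z 0.1524
S 0.59 28 y 0.254 0.244 0.288 z 0.1514
S 0.61 25 y 0.2567 0.246 0.29 z 0.1505
S 0.63 26 y 0.283 0.249 0.29 z 0.1509
S 0.65 27 y 0.2599 0.251 0.292 z 0.1504
t 3.3 pos [0.4966 0.2607 0.1545] yaw 94.21 zax [-0.002 -0.001 -1.   ] w 0.0181 F [ 0.5 -0.6 -2.3] j [ 0.36  0.31  1.66  0.    1.18 -1.28]
```

View pics/c3.png

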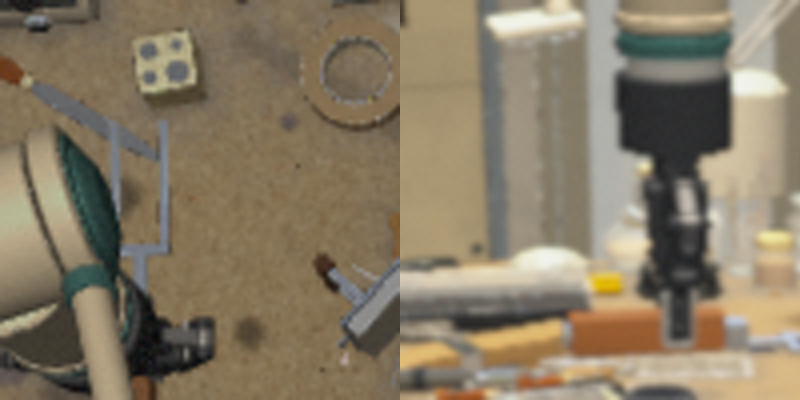

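The fork is held level: prong tops are about 1.5 mm below the TCP and the heading is yaw−90°. I need the green decoy's position before descending behind the rack.

```bash
python3 - <<'E'
from h import *
for n in("top0","side0"):
    T=dict(np.load(f"pics/{n}.npz"));W=cloud(T);hsv=cv2.cvtColor(T["frame"],cv2.COLOR_RGB2HSV)
    m=(hsv[...,0]>45)&(hsv[...,0]<75)&(hsv[...,1]>150)&(W[...,2]>.01)&(W[...,2]<.05)&(W[...,0]>.2)
    print(cv2.boxPoints(cv2.minAreaRect(W[m][:,:2].astype(np.float32))))
u=np.array([.5358,-.8443]);c=np.array([.5545,-.339])
for d in(206,228,126):print(d,c-u*d/1000,"tail",c-u*(d+75)/1000)
E
python3 go.py .40,.15,.155,70 .40,0,.155,45 .4387,-.1566,.10,32.4
```

```text
[[ 0.26887083 -0.16081715]
 [ 0.32766545 -0.18625489]
 [ 0.3523823  -0.12912649]
 [ 0.29358768 -0.10368875]]
[[ 0.26721573 -0.16157606]
 [ 0.32758665 -0.19076377]
 [ 0.3548785  -0.13431421]
 [ 0.29450756 -0.1051265 ]]
206 [ 0.4441252 -0.1650742] tail [ 0.4039402 -0.1017517]
228 [ 0.4323376 -0.1464996] tail [ 0.3921526 -0.0831771]
126 [ 0.4869892 -0.2326182] tail [ 0.4468042 -0.1692957]
t 3.3 pos [0.4966 0.2607 0.1545] yaw 94.21 zax [-0.002 -0.001 -1.   ] w 0.0181 F [ 0.5 -0.6 -2.3] j [ 0.36  0.31  1.66  0.    1.18 -1.28]
.40,.15,.155,70 turn [-0.08  0.04 24.21] shift [-103.3 -104.5   -0.3]
.40,0,.155,45 turn [-0.07  0.06 49.21] shift [-2.529e+02 -1.155e+02 -2.000e-01]
.4387,-.1566,.10,32.4 turn [-0.07  0.07 61.81] shift [-411.9  -88.3   54.8]
```

```bash
python3 -m handwheel '[[[0,0,5],[-20,-22,0],1],[[0,0,12],[-48,-50,0],1],[[0,0,18],[-78,-80,0],1],[[0,0,24],[-110,-105,0],1],[[0,0,30],[-150,-113,0],1],[[0,0,36],[-190,-116,0],1],[[0,0,42],[-230,-117,0],1],[[0,0,49],[-270,-114,0],1],[[0,0,55],[-312,-108,0],1],[[0,0,62],[-355,-100,0],1],[[0,0,62],[-395,-92,20],1],[[0,0,62],[-412,-88,40],1]]'; python3 go.py .4387,-.1566,.0145,32.4
```

```text
t: 4.5
position: [0.4409, -0.16, 0.114]
tool_rot: [0.001, 0.961, 0.276, 0.0]
ft_force: [0.4, 0.5, -1.2]
width: 0.0179
t 4.5 pos [ 0.4409 -0.16    0.114 ] yaw 32.06 zax [ 0.001 -0.002 -1.   ] w 0.0179 F [ 0.4  0.5 -1.2] j [-0.5   0.22  1.91 -0.    1.02 -1.05]
.4387,-.1566,.0145,32.4 turn [ 0.1   0.   -0.34] shift [-0.  -4.2 99.5]
```

```bash
python3 -m handwheel '[[[0,0,0],[0,-6,25],1],[[0,0,0],[0,-6,60],1],[[0,0,0],[0,-6,85],1],[[0,0,0],[0,-6,97],1],[[0,0,0],[0,-6,99.5],1],[[0,0,0],[0,-6,99.5],1],[[0,0,0],[0,-6,99.5],1]]'
python3 - <<'E'
from h import *
from rig import eyes
T=eyes.read_camera("top");S=eyes.read_camera("side");out=np.zeros((400,800,3),np.uint8)
a=crop(T,360,200,460,300,4);b=crop(S,300,290,400,390,4);out[:,:400]=a;out[:,400:]=b;cv2.imwrite("pics/c4.png",out)
u=np.array([.5358,-.8443]);l=np.array([.8443,.5358]);c=np.array([.5545,-.339])
for n,C in(("T",T),("S",S)):
    W=cloud(C);d=W[...,:2]-c;s=d@u;y=d@l
    m=(W[...,2]>.006)&(W[...,2]<.03)&(s<-.038)&(s>-.13)&(abs(y)<.06)
    for lo in np.arange(-.13,-.03,.015):
        k=m&(s>=lo)&(s<lo+.015)
        if k.sum()>2: print(n,round(lo,3),k.sum(),"lat",np.percentile(y[k],[2,50,98]).round(4),"z",np.median(W[k][:,2]).round(4),"smax",s[k].max().round(4))
    m=(W[...,2]>.018)&(W[...,2]<.04)&(abs(s)<.045)&(abs(y)<.045);print("rack",cv2.minAreaRect(W[m][:,:2].astype(np.float32)))
E
python3 go.py
```

```text
t: 5.2
position: [0.437, -0.1514, 0.016]
tool_rot: [0.0, 0.961, 0.277, 0.0]
ft_force: [0.2, -0.7, -1.3]
width: 0.0181
T -0.115 5 lat [-0.0482  0.0534  0.0591] z 0.0084 smax -0.1017
T -0.1 18 lat [-0.0313  0.019   0.0501] z 0.0082 smax -0.0856
T -0.085 30 lat [-0.0418  0.0079  0.0496] z 0.0116 smax -0.07
T -0.07 25 lat [-0.0316  0.0135  0.0255] z 0.0132 smax -0.0564
T -0.055 11 lat [-0.0544 -0.0071  0.032 ] z 0.0069 smax -0.0422
rack ((0.5553359985351562, -0.33919358253479004), (0.06801415234804153, 0.06764116138219833), 32.14542770385742)
S -0.13 44 lat [-0.0193  0.0112  0.0185] z 0.0129 smax -0.1152
S -0.115 39 lat [-0.0195 -0.0127  0.018 ] z 0.0125 smax -0.1009
S -0.1 45 lat [-0.0191  0.0129  0.0198] z 0.0123 smax -0.085
S -0.085 45 lat [-0.0191 -0.0113  0.0181] z 0.0128 smax -0.0701
S -0.07 48 lat [-0.019  -0.0128  0.0191] z 0.0127 smax -0.0551
S -0.055 4 lat [-0.0174  0.0003  0.0177] z 0.0123 smax -0.0536
rack ((0.5545638203620911, -0.33976125717163086), (0.06794267892837524, 0.06688585132360458), 32.75904083251953)
t 5.3 pos [ 0.4372 -0.1515  0.0165] yaw 32.22 zax [ 0.001 -0.001 -1.   ] w 0.0183 F [ 0.1  0.3 -1.7] j [-0.48  0.34  2.04  0.    0.75 -1.05]
```

View pics/c4.png

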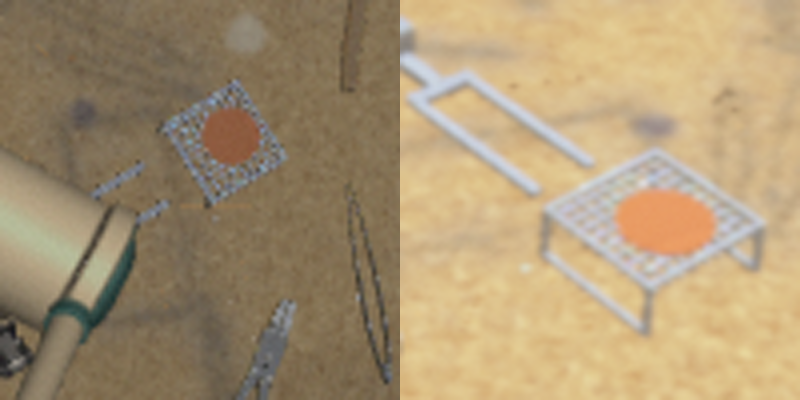

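The side crop shows the prongs squarely in front of the rack's open end, tips about 20 mm short of it. By depth they are laterally within 0.5 mm, with tops at 12.6 mm under the 20 mm deck. Inserting 93 mm and lifting gently.

```bash
python3 -m handwheel '[[[0,0,0],[0,8,0],1],[[0,0,0],[0,22,0],1],[[0,0,0],[0,38,0],1],[[0,0,0],[0,54,0],1],[[0,0,0],[0,70,0],1],[[0,0,0],[0,83,0],1],[[0,0,0],[0,91,0],1],[[0,0,0],[0,93,0],1],[[0,0,0],[0,93,0],1],[[0,0,0],[0,93,-3],1],[[0,0,0],[0,93,-6],1]]'; python3 -m handwheel '[[[0,0,0],[0,0,-2],1],[[0,0,0],[0,0,-5],1],[[0,0,0],[0,0,-9],1],[[0,0,0],[0,0,-14],1],[[0,0,0],[0,0,-19],1],[[0,0,0],[0,0,-24],1],[[0,0,0],[0,0,-24],1]]'
python3 - <<'E'
from h import *
from rig import eyes
T=eyes.read_camera("top");S=eyes.read_camera("side");out=np.zeros((400,800,3),np.uint8)
a=crop(T,360,200,460,300,4);b=crop(S,300,270,400,370,4);out[:,:400]=a;out[:,400:]=b;cv2.imwrite("pics/c5.png",out)
u=np.array([.5358,-.8443]);l=np.array([.8443,.5358]);c=np.array([.5545,-.339])
for n,C in(("T",T),("S",S)):
    W=cloud(C);d=W[...,:2]-c;s=d@u;y=d@l
    m=(W[...,2]>.033)&(W[...,2]<.07)&(abs(s)<.045)&(abs(y)<.045);print("rack",np.median(W[m],0),cv2.minAreaRect(W[m][:,:2].astype(np.float32)))
    for v,nm in((s,"s"),(y,"y")): print(nm,[ (np.median(W[m&(v>a)&(v<a+.02)][:,2])).round(4) for a in(-.035,-.01,.015)])
E
python3 go.py
```

```text
t: 6.4
position: [0.4857, -0.2292, 0.0219]
tool_rot: [-0.0, 0.961, 0.278, -0.0]
ft_force: [0.1, 0.6, -1.7]
width: 0.018
t: 7.1
position: [0.4868, -0.2303, 0.0467]
tool_rot: [0.001, 0.961, 0.277, 0.001]
ft_force: [0.6, 0.1, -1.6]
width: 0.0181
rack [ 0.58790229 -0.35297394  0.0489131 ] ((0.5738858580589294, -0.3649783730506897), (0.06517327576875687, 0.017550822347402573), 44.75890350341797)
s [np.float64(nan), np.float64(nan), np.float64(0.0489)]
y [np.float64(0.0556), np.float64(0.0499), np.float64(0.0476)]
rack [ 0.55446758 -0.3439215   0.04852588] ((0.5529117584228516, -0.3362751603126526), (0.06839391589164734, 0.0836857259273529), 32.40797424316406)
s [np.float64(0.0464), np.float64(0.0502), np.float64(0.0488)]
y [np.float64(0.0465), np.float64(0.0504), np.float64(0.0471)]
t 7.2 pos [ 0.4863 -0.23    0.046 ] yaw 32.21 zax [ 0. -0. -1.] w 0.0176 F [ 0.6 -0.4 -2.5] j [-0.57  0.39  1.85  0.    0.9  -1.13]
  return _methods._mean(a, axis=axis, dtype=dtype,
  ret = ret.dtype.type(ret / rcount)
```

View pics/c5.png

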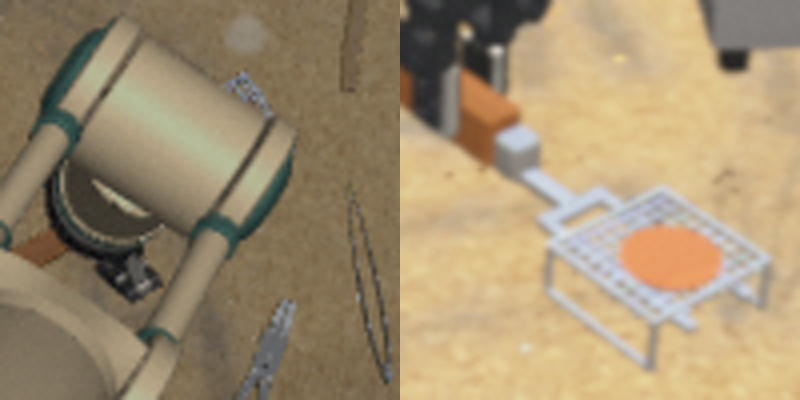

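The side crop shows the rack riding level on both prongs with the disc on it and the prong tips just past the far edge; the feet are about 23 mm up. Carrying it towards the kiln.

```bash
python3 go.py .43,-.14,.080,55 .4055,-.0343,.080,85.8
```

```text
t 7.2 pos [ 0.4863 -0.23    0.046 ] yaw 32.21 zax [ 0. -0. -1.] w 0.0176 F [ 0.6 -0.4 -2.5] j [-0.57  0.39  1.85  0.    0.9  -1.13]
.43,-.14,.080,55 turn [ 2.000e-02 -1.000e-02 -2.279e+01] shift [   0.3 -106.1  -34.1]
.4055,-.0343,.080,85.8 turn [ 2.000e-02 -0.000e+00 -5.359e+01] shift [  35.9 -208.6  -34.1]
```

```bash
python3 -m handwheel '[[[0,0,0],[0,-2,-3],1],[[0,0,0],[0,-7,-9],1],[[0,0,-1],[0,-15,-16],1],[[0,0,-3],[0,-25,-23],1],[[0,0,-5],[0,-36,-29],1],[[0,0,-8],[0,-47,-33],1],[[0,0,-11],[0,-59,-34],1],[[0,0,-14],[0,-71,-34],1],[[0,0,-17],[0,-83,-34],1],[[0,0,-20],[0,-95,-34],1],[[0,0,-22],[0,-103,-34],1],[[0,0,-23],[0,-106,-34],1]]'; python3 go.py .4055,-.0343,.080,85.8
```

```text
t: 8.4
position: [0.4288, -0.1391, 0.0801]
tool_rot: [-0.0, 0.886, 0.464, -0.0]
ft_force: [0.5, -0.3, -2.0]
width: 0.0181
t 8.4 pos [ 0.4288 -0.1391  0.0801] yaw 55.36 zax [-0.  0. -1.] w 0.0181 F [ 0.5 -0.3 -2. ] j [-0.47  0.24  1.99  0.    0.92 -1.43]
.4055,-.0343,.080,85.8 turn [-2.000e-02 -1.000e-02 -3.044e+01] shift [ 73.  -78.7   0.1]
```

```bash
python3 -m handwheel '[[[0,0,-1],[2,-2,0],1],[[0,0,-3],[7,-8,0],1],[[0,0,-6],[14,-16,0],1],[[0,0,-9],[22,-25,0],1],[[0,0,-13],[31,-34,0],1],[[0,0,-17],[40,-43,0],1],[[0,0,-21],[49,-53,0],1],[[0,0,-25],[58,-63,0],1],[[0,0,-28],[66,-71,0],1],[[0,0,-30],[71,-77,0],1],[[0,0,-30.5],[73,-79,0],1],[[0,0,-30.5],[73,-79,0],1]]'
cat > rk.py <<'E'
from h import *
from rig import eyes,monitor
import sys
K=np.array([.6827,-.0546]);a=np.radians(-4.2);h=np.array([np.cos(a),np.sin(a)]);l=np.array([-h[1],h[0]])
T=eyes.read_camera("top");S=eyes.read_camera("side")
out=np.zeros((400,800,3),np.uint8);out[:,:400]=crop(T,260,160,360,260,4);out[:,400:]=crop(S,320,180,420,280,4);cv2.imwrite("pics/%s.png"%sys.argv[1],out)
for n,C in(("T",T),("S",S)):
    W=cloud(C);d=W[...,:2]-K;s=d@h;y=d@l
    hs=cv2.cvtColor(C["frame"],cv2.COLOR_RGB2HSV)
    m=(W[...,2]>.066)&(W[...,2]<.1)&(s>-.2)&(s<-.08)&(abs(y)<.05)
    P=np.stack([s[m],y[m]],-1).astype(np.float32)
    if m.sum()>5:print(n,m.sum(),"kiln-frame rack",cv2.minAreaRect(P),"s",np.percentile(s[m],[1,99]),"y",np.percentile(y[m],[1,99]),"z",np.percentile(W[m][:,2],[5,50,95]))
    r=m&(hs[...,1]>120)&(hs[...,0]<12)
    if r.sum():print("disc",r.sum(),s[r].mean(),y[r].mean(),W[r][:,2].mean())
p=monitor.observe()["position"][:2]-K;print("tcp kiln",p@h,p@l)
E
python3 rk.py c6; python3 go.py
```

```text
t: 9.6
position: [0.4066, -0.035, 0.0798]
tool_rot: [0.0, 0.733, 0.68, 0.0]
ft_force: [0.3, -0.5, -3.3]
width: 0.0181
T 480 kiln-frame rack ((-0.14852164685726166, -0.0003231167793273926), (0.07161153852939606, 0.06725356727838516), 0.4557647109031677) s [-0.18075585 -0.11501347] y [-0.03329866  0.03267015] z [0.07547882 0.0823569  0.08799015]
disc 156 -0.14318345718146197 0.00041713173304776263 0.08462906487884418
S 496 kiln-frame rack ((-0.155863955616951, -0.00225849449634552), (0.0879969596862793, 0.07176509499549866), 0.26516950130462646) s [-0.19944342 -0.1140502 ] y [-0.03567464  0.03291027] z [0.07438923 0.08119784 0.08526574]
disc 13 -0.14384895364552266 -0.01410936118419054 0.08265617015753667
tcp kiln -0.2765017778621137 -0.0011530630175658311
t 9.7 pos [ 0.4069 -0.0355  0.0798] yaw 85.7 zax [ 0. -0. -1.] w 0.018 F [ 0.1  0.5 -1.9] j [-0.26  0.18  2.07 -0.    0.89 -1.75]
```

View pics/c6.png

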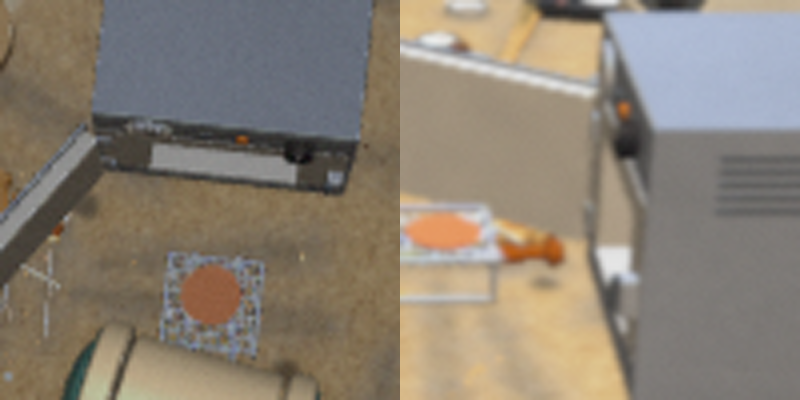

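The rack is centred on the kiln axis (y ≈ 0, s = −148 mm), with the disc central and the deck at 82 mm. A quick check of the mouth position by projection before going in.

Run:
```python
from h import *
T=dict(np.load("pics/top0.npz"));W=cloud(T)
K=np.array([.6827,-.0546]);a=np.radians(-4.2);h=np.array([np.cos(a),np.sin(a)]);l=np.array([-h[1],h[0]])
for x,y in((-.05,.052),(-.05,-.052)):
    print("predicted crop px",(proj(T,np.r_[K+h*x+l*y,.046])-[260,160])*4)
d=W[...,:2]-K;s=d@h;y=d@l
m=(W[...,2]>.04)&(W[...,2]<.052)&(s>-.06)&(s<.03)&(abs(y)<.07);print("floor",m.sum(),np.median(W[m][:,2]),"s",np.percentile(s[m],[1,99]),"y",np.percentile(y[m],[1,99]))
```

```text
predicted crop px [[150.44707967 167.79942558]]
predicted crop px [[295.98245211 182.37146849]]
floor 232 0.04579826712957803 s [-0.04980458 -0.03065721] y [-0.06263901  0.06179158]
```

```bash
python3 -m handwheel '[[[0,0,0],[0,2,0],1],[[0,0,0],[0,8,0],1],[[0,0,0],[0,18,0],1],[[0,0,0],[0,30,0],1],[[0,0,0],[0,43,0],1],[[0,0,0],[0,56,0],1],[[0,0,0],[0,69,0],1],[[0,0,0],[0,82,0],1],[[0,0,0],[0,94,0],1],[[0,0,0],[0,104,0],1],[[0,0,0],[0,110,0],1],[[0,0,0],[0,112,0],1]]'; python3 go.py .5565,-.0454,.080,85.8 .5565,-.0454,.061,85.8
```

```text
t: 10.9
position: [0.5189, -0.0437, 0.0797]
tool_rot: [0.0, 0.733, 0.68, 0.0]
ft_force: [0.3, 0.8, -2.2]
width: 0.0179
t 10.9 pos [ 0.5189 -0.0437  0.0797] yaw 85.72 zax [ 0.  0. -1.] w 0.0179 F [ 0.3  0.8 -2.2] j [-0.22  0.33  1.84  0.    0.97 -1.71]
.5565,-.0454,.080,85.8 turn [ 0.01 -0.   -0.08] shift [ 1.1 37.6 -0.3]
.5565,-.0454,.061,85.8 turn [ 0.01 -0.   -0.08] shift [ 1.1 37.6 18.7]
```

```bash
python3 -m handwheel '[[[0,0,0],[0.5,3,0],1],[[0,0,0],[1,11,0],1],[[0,0,0],[1,22,0],1],[[0,0,0],[1,31,0],1],[[0,0,0],[1,36,0],1],[[0,0,0],[1,38,0],1],[[0,0,0],[1,38,0],1],[[0,0,0],[1,38,2],1],[[0,0,0],[1,38,5],1],[[0,0,0],[1,38,8],1]]'; python3 -m handwheel '[[[0,0,0],[0,0,2],1],[[0,0,0],[0,0,4],1],[[0,0,0],[0,0,6],1],[[0,0,0],[0,0,8],1],[[0,0,0],[0,0,10],1],[[0,0,0],[0,0,11],1],[[0,0,0],[0,0,11],1],[[0,0,0],[0,0,11],1]]'; python3 rk.py c7; python3 go.py
python3 - <<'E'
from h import *
from rig import eyes
c=eyes.read_camera("top");W=cloud(c)
K=np.array([.6827,-.0546]);a=np.radians(-4.2);h=np.array([np.cos(a),np.sin(a)]);l=np.array([-h[1],h[0]])
d=W[...,:2]-K;s=d@h;y=d@l
m=(W[...,2]>.040)&(W[...,2]<.095)&(s>-.07)&(s<.03)&(abs(y)<.05)
for lo in np.arange(-.07,.03,.01):
  k=m&(s>=lo)&(s<lo+.01)
  if k.sum():print(round(lo,3),k.sum(),np.percentile(W[k][:,2],[5,50,95]).round(4),np.percentile(y[k],[2,98]).round(3))
E
```

```text
t: 11.9
position: [0.5557, -0.0454, 0.0715]
tool_rot: [-0.0, 0.733, 0.68, -0.0]
ft_force: [-0.1, 0.4, -2.2]
width: 0.0178
t: 12.7
position: [0.5562, -0.0454, 0.0608]
tool_rot: [0.0, 0.733, 0.68, 0.0]
ft_force: [0.5, -1.0, -1.1]
width: 0.0178
T 97 kiln-frame rack ((-0.1642601191997528, -0.001007971353828907), (0.019648337736725807, 0.037520866841077805), 89.98004150390625) s [-0.18209956 -0.14550252] y [-0.01062937  0.00845143] z [0.07582914 0.08214407 0.08698036]
disc 6 -0.16287167413151174 -0.0013676225687004895 0.08244251131356463
S 548 kiln-frame rack ((-0.14024877548217773, -0.007545258849859238), (0.035361211746931076, 0.11961865425109863), 84.72530364990234) s [-0.19942828 -0.08228976] y [-0.02520026  0.00683851] z [0.06721731 0.07751047 0.09120632]
tcp kiln -0.1268100814343087 -0.00011654786598496861
t 12.8 pos [ 0.5562 -0.0454  0.0609] yaw 85.71 zax [ 0.  0. -1.] w 0.0176 F [ 0.2  0.2 -1.1] j [-0.21  0.4   1.79  0.    0.96 -1.7 ]
-0.05 2 [0.0465 0.0477 0.0488] [-0.046 -0.046]
```

View pics/c7.png

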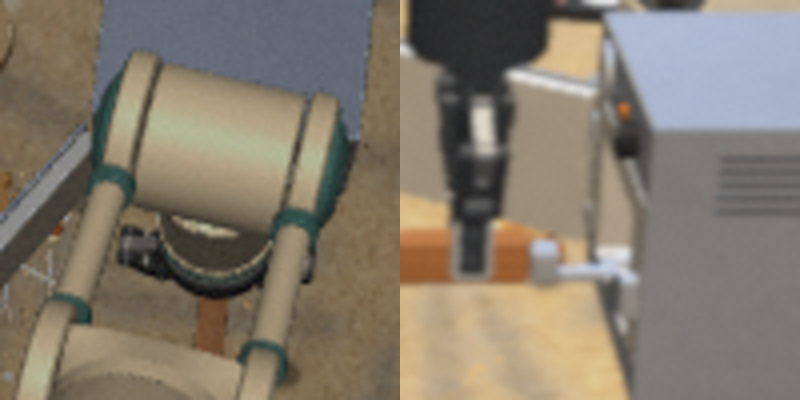

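The fork is inside with the rack set down: the vertical force fell from about −2.2 to −1.1 N and nothing jams. Drawing the fork straight out.

```bash
python3 -m handwheel '[[[0,0,0],[0,-2,0],1],[[0,0,0],[0,-7,0],1],[[0,0,0],[0,-15,0],1],[[0,0,0],[0,-25,0],1],[[0,0,0],[0,-37,0],1],[[0,0,0],[0,-51,0],1],[[0,0,0],[0,-67,0],1],[[0,0,0],[0,-85,0],1],[[0,0,0],[0,-105,0],1],[[0,0,0],[0,-125,0],1],[[0,0,0],[0,-145,0],1],[[0,0,0],[0,-160,0],1]]'
python3 - <<'E'
from h import *
from rig import eyes
c=eyes.read_camera("top");W=cloud(c);S=eyes.read_camera("side")
out=np.zeros((480,800,3),np.uint8);out[:,:480]=crop(c,280,160,360,240,6);out[:320,480:]=crop(S,350,180,430,260,4);cv2.imwrite("pics/c8.png",out)
K=np.array([.6827,-.0546]);a=np.radians(-4.2);h=np.array([np.cos(a),np.sin(a)]);l=np.array([-h[1],h[0]])
d=W[...,:2]-K;s=d@h;y=d@l
m=(W[...,2]>.040)&(W[...,2]<.11)&(s>-.07)&(s<.03)&(abs(y)<.05)
for lo in np.arange(-.07,.03,.01):
  k=m&(s>=lo)&(s<lo+.01)
  if k.sum():print(round(lo,3),k.sum(),np.percentile(W[k][:,2],[5,50,95]).round(4),np.percentile(y[k],[2,98]).round(3))
E
python3 go.py .40,.12,.14,88 .4962,.2607,.1,94.2
```

```text
t: 14.05
position: [0.3939, -0.033, 0.0607]
tool_rot: [-0.001, 0.733, 0.68, -0.0]
ft_force: [0.1, 0.3, -0.8]
width: 0.0179
-0.06 1 [0.0479 0.0479 0.0479] [-0.038 -0.038]
-0.05 120 [0.0412 0.0467 0.0513] [-0.048  0.048]
-0.04 98 [0.0421 0.0461 0.0506] [-0.045  0.049]
t 14.15 pos [ 0.3932 -0.0327  0.0606] yaw 85.69 zax [-0.003  0.001 -1.   ] w 0.0179 F [-0.   0.5 -1.3] j [-0.26  0.19  2.12  0.    0.83 -1.76]
.40,.12,.14,88 turn [-0.16 -0.04 -2.31] shift [152.9  -5.  -79.3]
.4962,.2607,.1,94.2 turn [-0.16 -0.05 -8.51] shift [300.4  80.5 -39.4]
```

View pics/c8.png

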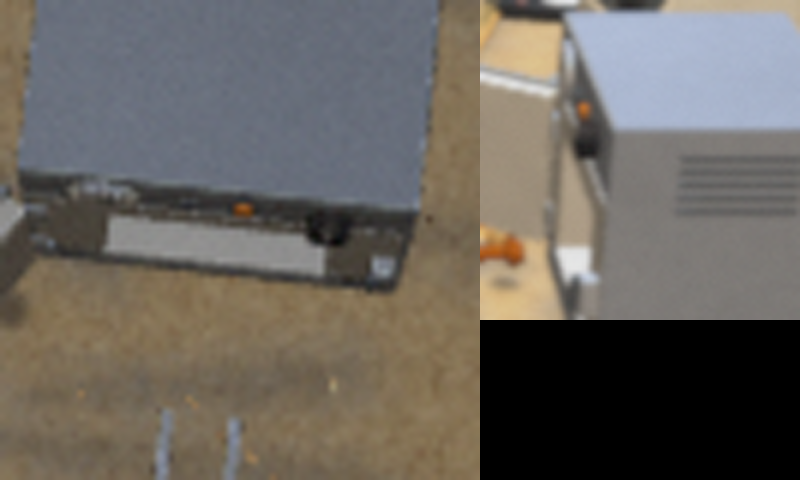

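The floor strip from the mouth to −31 mm is clear, so the rack stands deeper inside, and the fork is out. Now returning the fork to its old spot, passing above the door.

```bash
python3 -m handwheel '[[[0,0,0],[0,-5,-25],1],[[0,0,0],[5,-8,-65],1],[[0,0,0],[25,-8,-95],1],[[0,0,-1],[60,-7,-100],1],[[0,0,-2],[100,-6,-100],1],[[0,0,-3],[140,-2,-100],1],[[0,0,-4],[180,10,-100],1],[[0,0,-6],[220,30,-100],1],[[0,0,-8],[260,55,-100],1],[[0,0,-8.5],[290,75,-100],1],[[0,0,-8.5],[300,80,-80],1],[[0,0,-8.5],[300,80,-50],1]]'; python3 go.py .4962,.2607,.0065,94.2
```

```text
t: 15.35
position: [0.5031, 0.263, 0.1117]
tool_rot: [0.002, 0.68, 0.733, 0.004]
ft_force: [0.1, -0.5, -2.0]
width: 0.0178
t 15.35 pos [0.5031 0.263  0.1117] yaw 94.32 zax [ 0.007  0.003 -1.   ] w 0.0178 F [ 0.1 -0.5 -2. ] j [ 0.36  0.35  1.71  0.    1.07 -1.29]
.4962,.2607,.0065,94.2 turn [ 0.44 -0.16  0.12] shift [ -2.1  -7.8 105.2]
```

```bash
python3 -m handwheel '[[[0,0,0],[0,0,20],1],[[0,0,0],[0,0,50],1],[[0,0,0],[0,0,75],1],[[0,0,0],[0,0,90],1],[[0,0,0],[0,0,95],1],[[0,0,0],[0,0,98],1],[[0,0,0],[0,0,98],1],[[0,0,0],[0,0,98],1]]'; python3 go.py
```

```text
t: 16.15
position: [0.4997, 0.2601, 0.0137]
tool_rot: [0.0, 0.681, 0.733, 0.001]
ft_force: [0.4, 0.7, -1.4]
width: 0.0179
t 16.15 pos [0.4997 0.2601 0.0137] yaw 94.21 zax [ 0.002  0.001 -1.   ] w 0.0179 F [ 0.4  0.7 -1.4] j [ 0.36  0.46  1.83  0.    0.85 -1.29]
```

Lower about 6 mm more until contact, then open and rise.

```bash
python3 -m handwheel '[[[0,0,0],[0,0,2],1],[[0,0,0],[0,0,4],1],[[0,0,0],[0,0,5.5],1],[[0,0,0],[0,0,6.5],1],[[0,0,0],[0,0,6.5],1]]'; python3 -m handwheel '[[[0,0,0],[0,0,0],0.6],[[0,0,0],[0,0,0],0.3],[[0,0,0],[0,0,0],-0.2],[[0,0,0],[0,0,0],-0.6],[[0,0,0],[0,0,0],-0.6],[[0,0,0],[0,0,0],-0.6],[[0,0,0],[0,0,-20],-0.6],[[0,0,0],[0,0,-60],-0.6],[[0,0,0],[0,0,-110],-0.6],[[0,0,0],[0,0,-160],-0.6],[[0,0,0],[0,0,-195],-0.6],[[0,0,0],[0,0,-195],-0.6]]';  python3 - <<'E'
from h import *
from rig import eyes
c=eyes.read_camera("top");S=eyes.read_camera("side")
for n,C in(("T",c),("S",S)):
    W=cloud(C);m=(W[...,0]>.42)&(W[...,0]<.70)&(W[...,1]>.22)&(W[...,1]<.31)&(W[...,2]>.002)&(W[...,2]<.05);p=W[m]
    for lo in np.arange(.42,.70,.04):
        k=p[(p[:,0]>lo)&(p[:,0]<lo+.04)]
        if len(k)>3:print(n,lo.round(2),len(k),np.percentile(k[:,1],[3,97]).round(3),np.percentile(k[:,2],[50,95]).round(4))
    m=(W[...,2]>.09)&(W[...,2]<.125)&(W[...,0]>.55)&(W[...,0]<.61)&(W[...,1]>.135)&(W[...,1]<.19)
    if m.sum():print("handle",m.sum(),np.median(W[m],0),np.percentile(W[m],[5,95],axis=0))
E
python3 go.py
```

```text
t: 16.65
position: [0.4988, 0.2597, 0.0067]
tool_rot: [0.0, 0.681, 0.733, 0.0]
ft_force: [-1.5, -1.0, 2.9]
width: 0.0179
t: 17.85
position: [0.5021, 0.261, 0.2074]
tool_rot: [0.003, 0.681, 0.733, 0.006]
ft_force: [0.1, -0.5, -0.6]
width: 0.0683
T 0.42 169 [0.225 0.281] [0.022  0.0306]
T 0.46 179 [0.229 0.295] [0.0235 0.032 ]
T 0.5 133 [0.224 0.299] [0.02   0.0325]
T 0.54 56 [0.224 0.283] [0.0041 0.0074]
T 0.58 135 [0.227 0.306] [0.0043 0.0086]
T 0.62 128 [0.223 0.307] [0.0038 0.0081]
T 0.66 122 [0.225 0.308] [0.0043 0.0096]
handle 41 [0.57352625 0.14918085 0.1148781 ] [[0.56424824 0.13651243 0.09757923]
 [0.58204833 0.15558507 0.12193356]]
S 0.42 139 [0.241 0.258] [0.0186 0.0281]
S 0.46 154 [0.243 0.262] [0.0178 0.028 ]
S 0.5 136 [0.246 0.264] [0.0162 0.028 ]
handle 11 [0.5779518  0.15099684 0.11777134] [[0.57270731 0.14446678 0.11546096]
 [0.58181859 0.15670636 0.11947724]]
t 17.95 pos [0.499  0.2598 0.2021] yaw 94.22 zax [ 0.002  0.001 -1.   ] w 0.0683 F [-0.3  0.3 -0. ] j [ 0.36  0.27  1.58  0.    1.28 -1.29]
```

The fork lies flat (grip top 28 mm, prongs about 4 mm). Next I'll close the fingers and push the door shut by the handle bar, following the hinge arc.

```bash
cat > arc.py <<'E'
import sys,numpy as np
from go import *
H=np.array([.6377,.0289])
def tcp(phi,off,z):
    e=np.radians(265.8-phi);n=np.radians(175.8-phi)
    p=H+.124*np.array([np.cos(e),np.sin(e)])+off*np.array([np.cos(n),np.sin(n)])
    return np.r_[p,z],265.8-phi-180
def show(phis,off,z):
    for f in phis:
        p,y=tcp(f,off,z);print("phi",f,p.round(4),"turn",np.degrees(Ro.from_matrix(R.T@down(y)).as_rotvec()).round(1),"shift",(R.T@(p-s["position"])*1000).round(1))
E
python3 - <<'E'
from arc import *
show([126],.0885,.2)
E
```

```text
t 17.95 pos [0.499  0.2598 0.2021] yaw 94.22 zax [ 0.002  0.001 -1.   ] w 0.0683 F [-0.3  0.3 -0. ] j [ 0.36  0.27  1.58  0.    1.28 -1.29]
phi 126 [0.6001 0.1765 0.2   ] turn [ 0.000e+00 -1.000e-01  1.344e+02] shift [-90.5  94.7   2.2]
```

```bash
python3 -m handwheel '[[[0,0,8],[-9,9,0],1],[[0,0,16],[-18,19,0],1],[[0,0,24],[-27,28,0],1],[[0,0,32],[-36,38,0],1],[[0,0,40],[-46,48,0],1],[[0,0,48],[-55,57,0],1],[[0,0,56],[-64,67,0],1],[[0,0,64],[-73,77,0],1],[[0,0,72],[-82,86,0],1],[[0,0,80],[-90,94,0],1],[[0,0,88],[-90,94,0],1],[[0,0,96],[-90,94,0],1]]' 40; python3 -m handwheel '[[[0,0,8],[0,0,0],1],[[0,0,16],[0,0,0],1],[[0,0,24],[0,0,0],1],[[0,0,32],[0,0,0],1],[[0,0,38.4],[0,0,0],1],[[0,0,38.4],[0,0,0],1],[[0,0,38.4],[0,0,0],1]]'
python3 - <<'E'
from arc import *
show([126],.0885,.08)
E
```

```text
t: 19.15
position: [0.5981, 0.1762, 0.1984]
tool_rot: [0.0, 1.0, -0.019, -0.003]
ft_force: [-0.3, -0.7, -0.5]
width: -0.0002
t: 19.85
position: [0.5984, 0.1767, 0.1996]
tool_rot: [0.001, 0.94, -0.342, -0.001]
ft_force: [-0.6, 0.2, -0.1]
width: 0.0001
t 19.85 pos [0.5984 0.1767 0.1996] yaw -40.05 zax [-0.003 -0.    -1.   ] w 0.0001 F [-0.6  0.2 -0.1] j [0.18 0.37 1.45 0.   1.33 0.87]
phi 126 [0.6001 0.1765 0.08  ] turn [0.1 0.1 0.1] shift [  1.7  -1.3 119.6]
```

```bash
python3 -m handwheel '[[[0,0,0],[1,-2,30],1],[[0,0,0],[1,-2,65],1],[[0,0,0],[1,-2,95],1],[[0,0,0],[1,-2,112],1],[[0,0,0],[1,-2,120],1],[[0,0,0],[1,-2,120],1],[[0,0,0],[1,-2,120],1]]'
python3 - <<'E'
from h import *
from rig import eyes
c=eyes.read_camera("top");S=eyes.read_camera("side")
out=np.zeros((400,800,3),np.uint8);out[:,:400]=crop(c,210,150,310,250,4);out[:,400:]=crop(S,290,150,390,250,4);cv2.imwrite("pics/c9.png",out)
from arc import *
show([126],.074,.08)
show([120,112,104,96,88,80,72,64,56,48,40],.0735,.08)
E
```

```text
t: 20.55
position: [0.6019, 0.1779, 0.082]
tool_rot: [-0.0, 0.939, -0.343, 0.001]
ft_force: [-0.3, 0.3, 0.5]
width: 0.0001
t 20.65 pos [0.6022 0.1779 0.0827] yaw -40.16 zax [ 0.003  0.001 -1.   ] w -0.0001 F [-0.6  0.3 -0.5] j [0.18 0.46 1.6  0.   1.07 0.88]
phi 126 [0.5908 0.1655 0.08  ] turn [-0.1 -0.1  0. ] shift [-0.7 16.9  2.6]
phi 120 [0.5765 0.1594 0.08  ] turn [-0.1 -0.1 -6. ] shift [-7.7 30.8  2.6]
phi 112 [0.5589 0.1496 0.08  ] turn [ -0.1  -0.1 -14. ] shift [-14.8  49.6   2.5]
phi 104 [0.5429 0.1375 0.08  ] turn [ -0.1  -0.1 -22. ] shift [-19.2  69.2   2.5]
phi 96 [0.5287 0.1232 0.08  ] turn [ -0.1  -0.1 -30. ] shift [-20.9  89.3   2.4]
phi 88 [0.5166 0.1071 0.08  ] turn [ -0.1  -0.1 -38. ] shift [-19.7 109.3   2.4]
phi 80 [0.5069 0.0895 0.08  ] turn [ -0.1  -0.1 -46. ] shift [-15.8 129.    2.4]
phi 72 [0.4997 0.0707 0.08  ] turn [ -0.1  -0.1 -54. ] shift [ -9.1 148.    2.3]
phi 64 [0.4953 0.0511 0.08  ] turn [ -0.1  -0.1 -62. ] shift [1.000e-01 1.659e+02 2.300e+00]
phi 56 [0.4936 0.0311 0.08  ] turn [ -0.   -0.2 -70. ] shift [ 11.7 182.3   2.3]
phi 48 [0.4947 0.011  0.08  ] turn [ -0.   -0.2 -78. ] shift [ 25.5 196.9   2.3]
phi 40 [ 0.4986 -0.0088  0.08  ] turn [ -0.   -0.2 -86. ] shift [ 41.2 209.5   2.3]
```

View pics/c9.png

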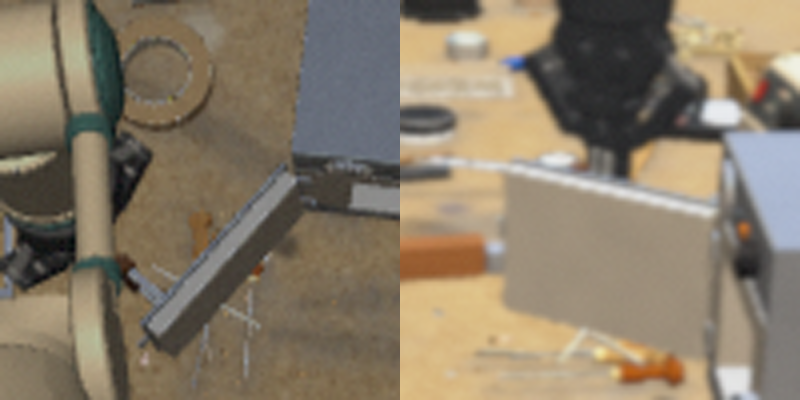

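The closed fingers are lowered on the outer (+y) side of the handle, just clear of it, with the knuckles above the door's top. Beginning the arc push.

```bash
python3 -m handwheel '[[[0,0,0],[-1,9,1],1],[[0,0,0],[-1,17,2],1],[[0,0,-6],[-8,31,2],1],[[0,0,-14],[-15,50,2],1],[[0,0,-22],[-19,69,2],1],[[0,0,-30],[-21,89,2],1],[[0,0,-38],[-20,109,2],1],[[0,0,-46],[-16,129,2],1],[[0,0,-54],[-9,148,2],1],[[0,0,-62],[0,166,2],1],[[0,0,-70],[12,182,2],1],[[0,0,-70],[12,182,2],1]]'
python3 - <<'E'
from h import *
from rig import eyes
c=eyes.read_camera("top");W=cloud(c)
m=(W[...,2]>.122)&(W[...,2]<.135)&(W[...,0]>.46)&(W[...,0]<.66)&(W[...,1]>-.1)&(W[...,1]<.07)
p=W[m];print(m.sum());v=cv2.fitLine(p[:,:2].astype(np.float32),cv2.DIST_HUBER,0,.001,.001).ravel() if m.sum()>5 else 0;print(v)
from arc import *
show([50,42,34,26,19,13,8,4,1,0,-1,-2],.0735,.08)
E
```

```text
t: 21.85
position: [0.4923, 0.029, 0.0798]
tool_rot: [0.0, 0.967, 0.256, 0.0]
ft_force: [0.4, 1.2, 0.5]
width: 0.0
152
[0.8514724  0.5243995  0.59865695 0.00754578]
t 21.9 pos [0.4925 0.03   0.0797] yaw 29.57 zax [ 0.001  0.    -1.   ] w -0.0001 F [-0.  -0.1 -0.7] j [-0.08  0.29  1.9   0.    0.95 -0.6 ]
phi 50 [0.4941 0.016  0.08  ] turn [ 0.  -0.  -6.2] shift [-5.5 13.  -0.3]
phi 42 [ 0.4973 -0.0039  0.08  ] turn [  0.   -0.  -14.2] shift [-12.5  31.9  -0.3]
phi 34 [ 0.5033 -0.0231  0.08  ] turn [  0.   -0.  -22.2] shift [-16.9  51.5  -0.3]
phi 26 [ 0.5118 -0.0413  0.08  ] turn [  0.   -0.  -30.2] shift [-18.4  71.6  -0.3]
phi 19 [ 0.5213 -0.0561  0.08  ] turn [  0.   -0.  -37.2] shift [-17.5  89.2  -0.3]
phi 13 [ 0.5308 -0.0678  0.08  ] turn [  0.   -0.  -43.2] shift [-14.9 104.   -0.3]
phi 8 [ 0.5397 -0.0768  0.08  ] turn [  0.   -0.  -48.2] shift [-11.7 116.2  -0.3]
phi 4 [ 0.5473 -0.0833  0.08  ] turn [  0.   -0.  -52.2] shift [ -8.3 125.7  -0.3]
phi 1 [ 0.5533 -0.0879  0.08  ] turn [  0.   -0.  -55.2] shift [ -5.3 132.6  -0.3]
phi 0 [ 0.5553 -0.0894  0.08  ] turn [  0.   -0.  -56.2] shift [ -4.3 134.9  -0.3]
phi -1 [ 0.5574 -0.0908  0.08  ] turn [  0.   -0.  -57.2] shift [ -3.2 137.1  -0.3]
phi -2 [ 0.5595 -0.0922  0.08  ] turn [  0.   -0.  -58.2] shift [ -2.  139.4  -0.3]
```

The door follows (fitted at 54°, tool at 56°). Continuing, slower near shut.

```bash
python3 -m handwheel '[[[0,0,-6],[-5.5,13,0],1],[[0,0,-14],[-12.5,32,0],1],[[0,0,-22],[-17,51.5,0],1],[[0,0,-30],[-18.5,71.5,0],1],[[0,0,-37],[-17.5,89,0],1],[[0,0,-43],[-15,104,0],1],[[0,0,-48],[-11.5,116,0],1],[[0,0,-52],[-8,125.5,0],1],[[0,0,-54],[-6.5,129.5,0],1],[[0,0,-55],[-5.5,132.5,0],1],[[0,0,-55],[-5.5,132.5,0],1]]'; python3 go.py; python3 -m handwheel '[[[0,0,0],[0,1,0],1],[[0,0,0],[0,2,0],1],[[0,0,0],[0,2,0],1]]'; python3 -c "
from arc import *
show([0,-2],.0735,.08)"
```

```text
t: 23.0
position: [0.5542, -0.0863, 0.0793]
tool_rot: [-0.0, 0.739, 0.674, 0.0]
ft_force: [0.8, 0.8, 0.8]
width: 0.0
t 23.0 pos [ 0.5542 -0.0863  0.0793] yaw 84.75 zax [ 0.  0. -1.] w 0.0 F [0.8 0.8 0.8] j [-0.28  0.38  1.76  0.    1.   -1.76]
t: 23.3
position: [0.5558, -0.0867, 0.0793]
tool_rot: [-0.0, 0.738, 0.674, -0.0]
ft_force: [-0.8, -0.7, -0.3]
width: 0.0002
t 23.3 pos [ 0.5558 -0.0867  0.0793] yaw 84.8 zax [-0.  0. -1.] w 0.0002 F [-0.8 -0.7 -0.3] j [-0.28  0.38  1.75  0.    1.   -1.76]
phi 0 [ 0.5553 -0.0894  0.08  ] turn [-0. -0. -1.] shift [-2.7 -0.3 -0.7]
phi -2 [ 0.5595 -0.0922  0.08  ] turn [-0. -0. -3.] shift [-5.1  4.1 -0.7]
```

No push force yet, so I'll nudge on in small steps, watching the force.

```bash
for i in 1 2 3; do python3 -m handwheel '[[[0,0,0],[0,0.7,0],1],[[0,0,0],[0,1.5,0],1],[[0,0,0],[0,1.5,0],1]]' | grep -E "pos|force"; done
```

```text
position: [0.5574, -0.087, 0.0793]
ft_force: [-1.0, -0.3, -0.4]
position: [0.5574, -0.087, 0.0792]
ft_force: [-4.8, -0.7, 3.6]
position: [0.5574, -0.087, 0.0792]
ft_force: [-8.6, -1.6, 5.8]
```

The tool has stopped while the force climbs, so the door is on its stop. One last firm press, then back off and check.

```bash
python3 -m handwheel '[[[0,0,0],[0,1.5,0],1],[[0,0,0],[0,3,0],1],[[0,0,0],[0,3,0],1],[[0,0,0],[0,3,0],1]]' | grep -E "pos|force"; python3 -m handwheel '[[[0,0,0],[0,-4,0],1],[[0,0,0],[0,-15,0],1],[[0,0,0],[0,-45,0],1],[[0,0,0],[0,-80,-20],1],[[0,0,0],[0,-120,-60],1],[[0,0,0],[0,-150,-105],1],[[0,0,0],[0,-170,-150],1],[[0,0,0],[60,-180,-170],1],[[0,0,0],[105,-180,-170],1],[[0,0,0],[150,-180,-170],1],[[0,0,0],[190,-180,-170],1],[[0,0,0],[190,-180,-170],1]]'
python3 - <<'E'
from h import *
from rig import eyes
c=eyes.read_camera("top");S=eyes.read_camera("side");W=cloud(c)
K=np.array([.6827,-.0546]);a=np.radians(-4.2);h=np.array([np.cos(a),np.sin(a)]);l=np.array([-h[1],h[0]])
d=W[...,:2]-K;s=d@h;y=d@l
m=(W[...,2]>.124)&(W[...,2]<.135)&(s>-.09)&(s<-.05)&(abs(y)<.075)
print(m.sum());vx,vy,x0,y0=cv2.fitLine(W[m][:,:2].astype(np.float32),cv2.DIST_HUBER,0,.001,.001).ravel();print("door heading",np.degrees(np.arctan2(vy,vx)))
for lo in(-.07,-.035,0,.035):
    k=m&(y>lo)&(y<lo+.035);print(lo,k.sum(),np.percentile(s[k],[5,50,95]).round(4))
m=(W[...,2]>.1)&(W[...,2]<.122)&(s>-.135)&(s<-.08)&(abs(y)<.08);print("handle",m.sum(),np.median(s[m]),np.median(y[m]),"want -.107,-.044")
for n,c0,c1 in(("top",dict(np.load("pics/top0.npz")),c),("side",dict(np.load("pics/side0.npz")),S)):
    D=np.abs(c0["frame"].astype(int)-c1["frame"]).max(-1)>60
    D=cv2.morphologyEx(D.astype(np.uint8),cv2.MORPH_OPEN,np.ones((2,2)));r=cv2.connectedComponentsWithStats(D)
    print(n,[list(map(int,q)) for q in r[2][1:] if q[4]>12])
out=np.zeros((600,800,3),np.uint8);out[:480,:640]=c["frame"][:,:,::-1];out[380:600,480:800]=crop(S,330,170,440,246,2.91)[:220,:320];cv2.imwrite("pics/c10.png",out)
E
```

```text
position: [0.5573, -0.087, 0.0792]
ft_force: [-14.2, -0.7, 10.3]
t: 25.8
position: [0.4017, 0.1234, 0.2498]
tool_rot: [-0.001, 0.736, 0.677, 0.003]
ft_force: [0.1, -0.4, -0.6]
width: -0.0001
271
door heading 85.08622
-0.07 55 [-0.0676 -0.0605 -0.0529]
-0.035 66 [-0.0673 -0.0592 -0.0523]
0 69 [-0.0669 -0.0599 -0.0519]
0.035 73 [-0.0667 -0.0591 -0.0519]
handle 42 -0.1007600890660042 -0.0414133503375954 want -.107,-.044
top [[289, 196, 10, 6, 44], [336, 201, 5, 5, 22], [262, 206, 14, 17, 68], [295, 206, 36, 7, 149], [333, 209, 8, 5, 34], [329, 223, 3, 5, 14], [246, 237, 11, 46, 319], [189, 239, 45, 36, 656], [178, 242, 7, 22, 147], [238, 246, 7, 12, 59], [175, 259, 4, 13, 29], [229, 276, 18, 13, 134], [258, 278, 7, 5, 24], [181, 282, 14, 8, 81], [184, 290, 6, 37, 160], [242, 304, 10, 10, 77], [244, 326, 4, 4, 13], [253, 334, 3, 5, 13], [0, 345, 3, 5, 13], [35, 344, 13, 10, 65], [243, 348, 9, 30, 225], [36, 354, 23, 24, 251], [178, 355, 64, 40, 1240], [0, 357, 34, 30, 335], [69, 364, 12, 6, 42], [71, 375, 6, 3, 16], [189, 378, 79, 102, 5834], [8, 393, 94, 87, 3446], [283, 403, 38, 16, 240], [282, 412, 28, 16, 203], [317, 421, 3, 5, 13], [320, 431, 10, 39, 215], [0, 452, 31, 23, 288], [152, 466, 5, 5, 18]]
side [[174, 0, 29, 59, 1075], [17, 26, 12, 38, 228], [249, 46, 6, 3, 16], [242, 50, 8, 10, 57], [254, 52, 22, 7, 148], [243, 64, 35, 82, 1284], [179, 89, 30, 26, 427], [64, 158, 39, 8, 125], [63, 161, 52, 24, 467], [0, 176, 37, 37, 1002], [78, 191, 23, 12, 138], [326, 193, 8, 4, 23], [102, 195, 7, 7, 32], [57, 199, 11, 4, 28], [344, 198, 8, 3, 19], [84, 201, 40, 49, 1080], [341, 205, 5, 4, 16], [30, 206, 57, 53, 2314], [365, 206, 14, 26, 169], [326, 214, 4, 5, 13], [363, 219, 5, 14, 59], [323, 220, 37, 13, 284], [348, 232, 6, 13, 61], [356, 235, 8, 2, 16], [362, 239, 8, 19, 111], [370, 241, 9, 9, 54], [347, 247, 6, 18, 100], [366, 259, 6, 14, 53]]
```

View pics/c10.png

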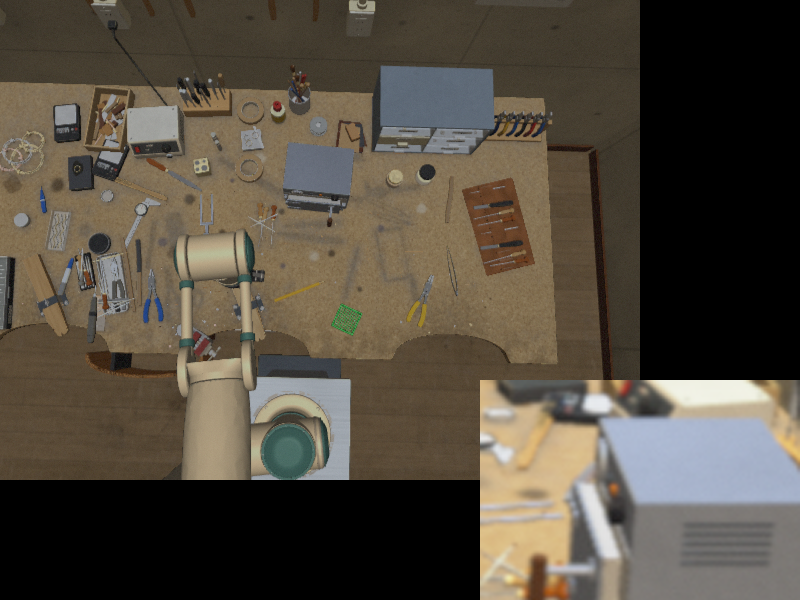

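The door top lies parallel to the kiln front from −52 to −67 mm at every y, so it is shut. The fork is on the bench, the rack is gone from its old spot, and there are no image changes at the jars, tweezers or decoy. Handing in.

```bash
python3 -c "
from rig import manip,monitor
print(manip.job_done(), monitor.observe()['t'])"
```

```text
the job is handed in; nothing more can be done
the job is handed in; nothing more can be done
```

The kiln is charged and the job is handed in at about 26 s of the 72 s allowed. I slid the fork under the rack, carried it level into the kiln and set it on the chamber floor. I then drew the fork out, laid it flat where it had been, and pushed the door shut by its handle.

**Last checks:**
- **Door:** its top edge lies evenly 52–67 mm in front of the chamber's middle all along its width, against 51–68 mm expected. It sat firmly on its stop at about 14 N sideways push.
- **Fork:** it lies flat, with the grip's top at 28 mm and the prongs at about 4 mm.
- **Rack:** the chamber floor is clear for the first 19 mm in from the mouth, so the rack stands fully inside. The load on the wrist also dropped as it was set down.
- **Surroundings:** comparing the first and last pictures showed no change at the jars, tweezers, pliers or green decoy.

**Not confirmed or slightly off:**
- **Disc and rack inside the kiln:** neither camera can see that far in. The disc was last seen central on the rack just before it went in; after that I inferred its place from the smooth motion and low forces.
- **Door handle:** it measured 6 mm nearer the kiln than calculated. I put this down to its stem being counted in the measurement, because the door's edge itself agrees.

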